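Slide the spacer along the jig rail into the marked corner pocket

TASK

Using only your fingertips, push the blue spacer block across the plywood jig until its long side lies flat against the long red rail, in the open stretch between the two pockets, and pause a moment; then slide it along the rail, keeping it against the rail all the way, into the corner pocket beside the green-capped pin, until its end is up against the stop. Leave it there, flat against both rail and stop. Never lift or tip it, and leave the other things where they are.

Things in the scene. Friction and masses are not known exactly. Their poses are not given: they have to be found in the camera images.
- jig: fixed plywood board 220 (x) x 420 (y) x 8 mm on the table; origin at the centre of its underside, x towards the rail (away from the robot), y along it. Red walls 12 mm high stand on it (tops at z 20): a rail along y, 328 mm long, 16 mm thick, working face at x = 70 mm facing -x, and at each end a stop across it, inner face at y = +150 or -150, 14 mm thick, x 6 to 70.
- spacer: the part to move: loose blue plastic block 32 (x) x 48 (y) x 20 mm high, about 40 g, with a 12 mm upright hole in its middle; origin at the centre of its underside. It lies flat on the jig board between the pockets, turned up to 26 degrees from parallel to the rail; its top is 8 mm above the rail's top. It slides easily.
- green_pin: fixed round pin with green cap, 22 mm across, 26 mm high, origin at its foot; stands on the jig just outside the stop of the pocket to be filled (jig x 54, y +187 or -187 mm)
- white_pin: the same pin with white cap, beside the other pocket, which stays empty
- seat_left (a point): jig point (54, 126, 8) mm: where the spacer's origin lies when fully home in the pocket at the jig's +y end. From the stop a lip 30 mm long (y 120 to 150), 12 mm thick and high, inner face at x = 34, runs parallel to the rail: the pocket is 36 mm wide, closed on three sides, open only along the rail. The seated spacer's last 18 mm stand out of the mouth.
- seat_right (a point): jig point (54, -126, 8) mm: the same, mirrored, for the pocket at the jig's -y end
- pinion: bystander: loose black toothed wheel, 30 mm across, 14 mm high, lying on the jig near one of its robot-side corners; origin under its centre
- bearing: bystander: loose steel ring, 26 mm across, 9 mm high, lying on the jig near the other robot-side corner; origin under its centre
- big_gear: bystander: plywood gear, 120 mm across, 8 mm thick, flat on the table to the left; origin under its centre
- small_gear: bystander: plywood gear, 70 mm across, 8 mm thick, flat on the table to the left of the jig; origin under its centre
- motor: bystander: square stepper motor, 42 x 42 x 40 mm with a 22 mm shaft standing up from it, on the table to the right; origin under its centre
- screwdriver: bystander: screwdriver lying on the table beyond the jig; origin under its middle
- glue: bystander: white glue bottle with orange cap, 44 mm across, 110 mm high, on the table to the right; origin under its centre
Things that resemble listed ones, but are neither listed nor needed, are in the scene too. Of the things like the spacer, leave any that is yellow; of the rest the smaller one is meant.

How it is judged:
By the outcome, as a careful person would: the job done as asked, in the order asked, and still so for the second after the job is handed in, with the robot touching nothing.
It also fails if it takes over 48 s, if anything falls off the work surface, if the arm or the gripper's body presses on something with over 40 N, if the wrist force passes 120 N, or if a joint passes its speed limit or range.

ROBOT

A 7-joint arm with a two-finger parallel gripper is mounted at the origin on the work surface. World frame = base frame: x ahead of the robot, y to its left, z up, the work surface at z = 0. Lengths are in m, angles in rad, forces in N, time in s.
With the tool pointing down it reaches from about 0.4 to 0.875 m from the base axis. Payload 19.3 kg.
Tool frame: the origin (TCP) lies at the very end of the fingers, on their centre line; the grasp point (between the pads) lies 19 mm behind it; x points along the fingers, y is the direction in which the jaws open and shut, and the axes are right-handed (so a half turn about x gives the same grasp; the last joint's range is limited). The gripper opens to 85 mm and grips with 20 to 120 N. Pads are 22 mm wide; open, the fingers measure 114 mm over their backs; the gripper's body (76 mm by 85 mm) begins 54 mm behind the grasp point. The pads swing forward as they close: fully open they stand 13 mm farther back than shut.
Start: joints at [1.2, 0.521, -0.036, 1.599, 0.021, 1.021, -0.113], TCP at [0.185, -0.597, 0.231] pointing down, gripper open.
Joint ranges: [-2.91, 2.91], [-0.3, 2.13], [-1.5, 1.42], [0.17, 2.43], [-1.26, 4.41], [0.16, 1.93], [-2.52, 2.52]. Speed limits (rad/s): [1.89, 1.89, 2.39, 2.39, 3.01, 3.01, 3.01].

INTERFACE

Orientations are given as [roll, pitch, yaw] about the fixed x, y, z axes, in that order (R = Rz(yaw) Ry(pitch) Rx(roll)).
In Python, from workcell import bot, grab_frame, job_done gives the robot as it stands.
- The arm moves only by the shell command python3 -m pendant 'ROWS' [OPENING] [FORCE]. ROWS is JSON, a list of rows, each a list of 4 numbers: the shift along the tool's x, y, z in mm, then the turn about the tool's x in degrees. A call has 1 to 12 rows; each row shifts and turns the commanded pose from where the row before left it, along the tool's axes as they then stand; what a row does not reach is not made up. A row lasts 1/8 s, in which the tool goes at most 62.5 mm and 10.7 degrees, less where a joint would pass 70% of its speed; a pose out of reach is approached as far as the arm can. A call is refused whole if a number of a shift passes 62.5 or a number of a turn 10.7, either way. A call with a gripper value outside its range is refused whole. OPENING is the opening, from -1 (shut) to 1 (fully open), set as the call begins (- or left out, the last holds). The fingers move at their own pace and stop on an object; FORCE is the grip in N (left out, the last holds). Time passes only in rows, so rows that do not move let the fingers close. It gives the time, the measured TCP pose, the force and the opening at its end, in the units of the state.
- bot.observe(): the state, without advancing time (a new reading comes with each control period).
- grab_frame(name): name is "scene" or "top" or "wrist"; returns a dict with "img" (400x640x3 uint8, red, green, blue), "fovy" (degrees; the focal length in pixels is half the picture's height over the tangent of half this angle, whatever the lens; pixels are square), "cx", "cy" (the principal point, pixels), "k1" (the pictures are not rectified: a ray, as slopes to the right and down, at radius r is drawn at 1 + k1 r^2 times it, then the intrinsics apply), "R" (3x3) and "t" (3): a world point X has camera coordinates R X + t. Camera axes: x right, y down, z forward; pixel columns grow to the right and rows downward; lengths in m; the calibration is good to about 2 mm. A picture is of the moment at which its call begins. There is no depth.
- job_done(): hands the job in, once; it reports no verdict.
The state is a dict: "clock": time; "qpos": joint angles; "qd": joint speeds; "joint_efforts": joint torques, N m; "position": TCP position; "tool_rot": TCP orientation; "force": force on the tool from outside, world axes, zero at the start; "moment": the same for the moment, N m; "grip_width": finger opening in m.
Only numpy, scipy, OpenCV 4.12 (cv2) and the standard library are available. Lean on these libraries where they do the work, as an engineer would, in place of code of your own. Each camera call takes 0.05 s, during which the arm holds its last target.

## Working session

There is one attempt and no reset: what is moved stays moved. The work goes in short steps, Python scripts to look and compute and a shell command to move; the robot and the scene stay as the last step left them, time stands still between calls to the robot, and variables do not carry over. Pictures are saved under pics/ and viewed, and the job is handed in when it is done.

```bash
ls; mkdir -p pics; python3 - <<'E'
from workcell import bot, grab_frame
import cv2
print(bot.observe())
for n in ["scene","top","wrist"]:
    f=grab_frame(n); cv2.imwrite(f"pics/a_{n}.png",f["img"][:,:,::-1])
    print(n,{k:v for k,v in f.items() if k!="img"})
E
```

```text
pics
{'clock': 0.0, 'qpos': array([ 1.19980791,  0.52201134, -0.03633579,  1.59997322,  0.0211752 ,
        1.02106627, -0.11282525]), 'qd': array([-9.90469936e-05,  2.01423157e-04, -1.08542782e-03, -5.78252589e-04,
        4.17705213e-04,  7.47312818e-04,  2.30949493e-04]), 'joint_efforts': array([-1.33719099e-03, -9.27122927e+01,  1.97983459e+00, -3.69930947e+01,
        1.78269582e-02,  8.31012876e-03, -1.05018030e-04]), 'position': array([ 0.18505694, -0.59664865,  0.23073974]), 'tool_rot': array([-1.52484662,  1.56972188,  1.91749291]), 'force': array([-0.39582608, -1.55358864, -0.72860306]), 'moment': array([-0.02077201,  0.02389885,  0.06198277]), 'grip_width': 0.08497890831906067}
scene {'fovy': 49.20927648922826, 'cx': 321.9763942051478, 'cy': 204.09927833017292, 'k1': -0.11833596765758635, 'R': array([[ 0.23685249,  0.97150608, -0.00876562],
       [ 0.71819483, -0.18115727, -0.67184688],
       [-0.65429128,  0.15283318, -0.74063819]]), 't': array([-0.14482264, -0.39308391,  1.59083228])}
top {'fovy': 44.135780559447475, 'cx': 322.7956193552663, 'cy': 205.77852130310202, 'k1': 0.05007117207102061, 'R': array([[-0.01520252, -0.99985506, -0.0076639 ],
       [-0.98030899,  0.01641369, -0.19678639],
       [ 0.19688366,  0.00452134, -0.98041643]]), 't': array([9.16954679e-04, 6.29122558e-01, 1.16778205e+00])}
wrist {'fovy': 68.69332294891917, 'cx': 321.6562466642419, 'cy': 203.84020705906659, 'k1': 0.01726145277544926, 'R': array([[ 0.29625164, -0.95510918, -0.00119558],
       [-0.91372555, -0.28377948,  0.29081752],
       [-0.27810177, -0.08506273, -0.95677779]]), 't': array([-0.62479022, -0.03827568,  0.37873217])}
```

View pics/a_top.png

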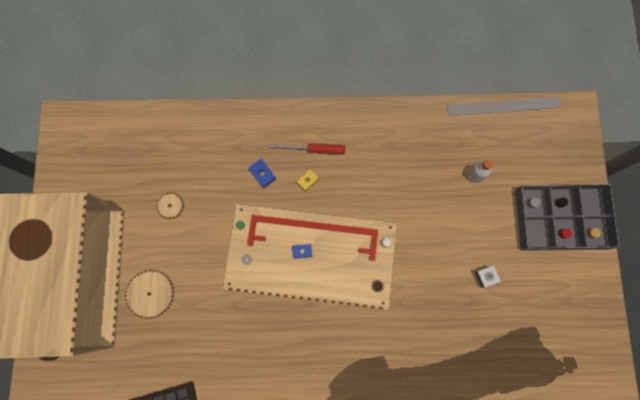

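View pics/a_scene.png

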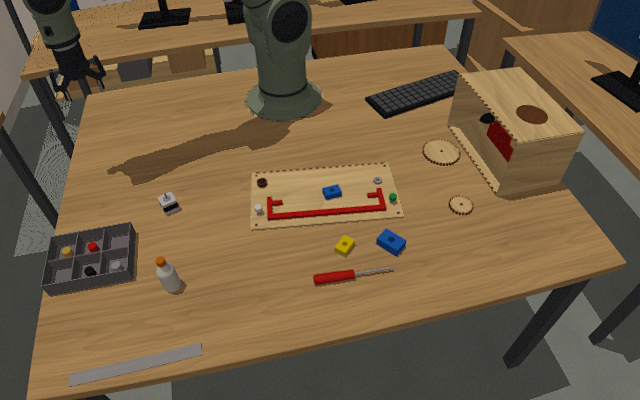

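The top view shows the jig at about (310,255), the green pin on the left at (240,225), which is the world +y end, and the small blue spacer at (302,251). The larger blue block at (262,173) is off the jig, as is the yellow one. I'll take a coarse measurement next.

```bash
cat > h.py <<'E'
import numpy as np, cv2
from workcell import bot, grab_frame
def K(f):
    F=200/np.tan(np.radians(f["fovy"])/2)
    return np.array([[F,0,f["cx"]],[0,F,f["cy"]],[0,0,1.]])
def dirs(f,px):
    px=np.asarray(px,float).reshape(-1,1,2)
    n=cv2.undistortPoints(px,K(f),np.array([f["k1"],0,0,0,0.]),None,None,None).reshape(-1,2)
    return np.c_[n,np.ones(len(n))]@f["R"]
def plane(f,px,z):
    d=dirs(f,px); c=-f["R"].T@f["t"]
    return c+d*((z-c[2])/d[:,2])[:,None]
def proj(f,P):
    P=np.asarray(P,float).reshape(-1,3)
    rv=cv2.Rodrigues(f["R"])[0]
    return cv2.projectPoints(P,rv,f["t"],K(f),np.array([f["k1"],0,0,0,0.]))[0].reshape(-1,2)
def mask(f,c):
    h=cv2.cvtColor(f["img"],cv2.COLOR_RGB2HSV); H,S,V=[h[...,i].astype(int) for i in range(3)]
    if c=="red": m=((H<8)|(H>172))&(S>140)&(V>60)
    if c=="blue": m=(H>105)&(H<130)&(S>130)&(V>40)
    if c=="green": m=(H>50)&(H<90)&(S>110)&(V>35)
    return m.astype(np.uint8)*255
def blobs(m,amin=20):
    cs,_=cv2.findContours(m,cv2.RETR_EXTERNAL,cv2.CHAIN_APPROX_NONE)
    return sorted([c for c in cs if cv2.contourArea(c)>amin],key=cv2.contourArea,reverse=True)
E
python3 - <<'E'
from h import *
f=grab_frame("top")
for c in ["red","blue","green"]:
    for b in blobs(mask(f,c)):
        r=cv2.minAreaRect(b); print(c,cv2.contourArea(b),np.round(r[0],1),np.round(r[1],1),round(r[2],1), cv2.boundingRect(b))
px=[(236,206),(396,222),(389,306),(225,290)]
print(plane(f,px,.008).round(3))
print(plane(f,[(240,225),(386,242)],.034).round(4), plane(f,[(302,251)],.028).round(4))
im=cv2.resize(f["img"][190:320,210:410],None,fx=4,fy=4,interpolation=cv2.INTER_CUBIC)
cv2.imwrite("pics/b.png",im[:,:,::-1])
E
```

```text
red 833.5 [312.6 237. ] [128.   30.3] 6.7 (248, 215, 130, 45)
red 277.5 [326.  148.5] [ 9. 36.] 90.0 (308, 144, 37, 10)
red 75.0 [565. 233.] [ 8. 12.] 90.0 (559, 229, 13, 9)
blue 300.0 [261.5 172.4] [22.8 14.4] 53.1 (250, 160, 24, 26)
blue 146.5 [301.9 250.8] [10.5 16.4] 85.2 (294, 245, 17, 12)
[[ 0.643  0.217  0.008]
 [ 0.594 -0.197  0.008]
 [ 0.382 -0.17   0.008]
 [ 0.428  0.24   0.008]]
[[ 0.5886  0.2014  0.034 ]
 [ 0.5394 -0.1662  0.034 ]] [[0.5207 0.0452 0.028 ]]
```

View pics/b.png

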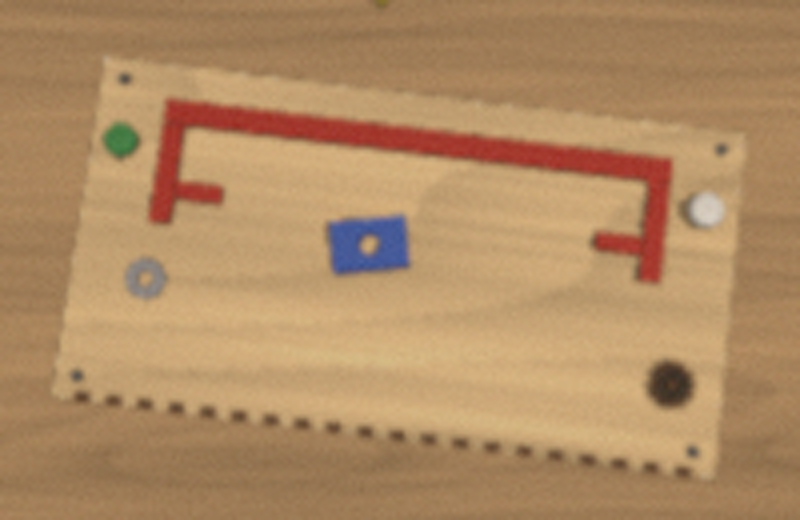

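View pics/a_wrist.png

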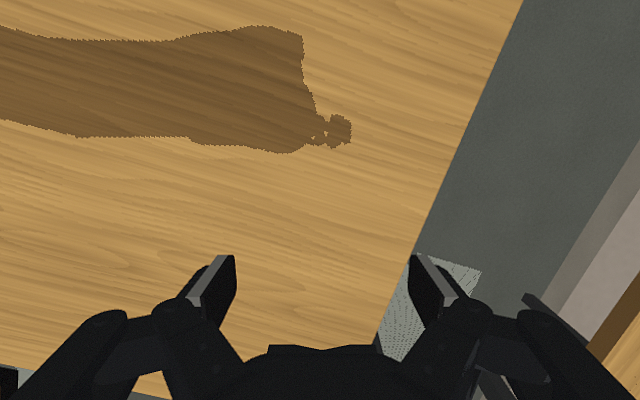

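```bash
cat >> h.py <<'E'
from scipy.spatial.transform import Rotation as Ro
def Rt(o): return Ro.from_euler("xyz",o["tool_rot"]).as_matrix()
JY=np.radians(-7.6); JO=np.array([.5105,.0248,0])
def J(): return np.array([[np.cos(JY),-np.sin(JY),0],[np.sin(JY),np.cos(JY),0],[0,0,1]])
def w2j(P): return (np.asarray(P)-JO)@J()
def j2w(P): return JO+np.asarray(P)@J().T
def status():
    o=bot.observe(); print("t",round(o["clock"],2),"world",o["position"].round(4),"jig mm",(w2j(o["position"])*1e3).round(1),"F",o["force"].round(1),"grip",round(o["grip_width"],4))
    R=Rt(o); print("tool axes in jig (cols x,y,z):\n",(J().T@R).round(3)); return o
def go(jt,yawz=None):
    o=bot.observe(); R=Rt(o); d=j2w(np.asarray(jt)/1e3)-o["position"]
    print("tool shift mm",(R.T@d*1e3).round(1))
E
python3 - <<'E'
from h import *
o=status(); go([0,10,230])
f=grab_frame("wrist"); print("cam in tool",Rt(o).T@(-f["R"].T@f["t"]-o["position"]), (Rt(o).T@f["R"].T).round(3))
R=Rt(o)
print("z tool heading deg",np.degrees(np.arctan2(R[1,2],R[0,2])),"jig x heading",np.degrees(JY))
E
```

```text
t 0.2 world [ 0.1851 -0.5968  0.231 ] jig mm [-240.3 -659.2  231. ] F [-0.2 -0.3  0.3] grip 0.0855
tool axes in jig (cols x,y,z):
 [[-0.     0.42  -0.908]
 [ 0.001 -0.908 -0.42 ]
 [-1.    -0.001  0.   ]]
tool shift mm [   1.3 -506.4 -499.1]
cam in tool [-0.14195241  0.00036769 -0.07352067] [[ 0.    -0.291  0.957]
 [ 1.     0.    -0.   ]
 [ 0.     0.957  0.291]]
z tool heading deg -162.76723067806148 jig x heading -7.6
```

```bash
python3 -m pendant '[[0,-30,-30,0],[0,-42,-41.5,0],[0,-42,-41.5,0],[0,-42,-41.5,0],[0,-42,-41.5,0],[0,-42,-41.5,0],[0,-42,-41.5,0],[0,-42,-41.5,0],[0,-42,-41.5,0],[0,-42,-41.5,0],[0,-42,-41.5,0],[0,-30,-30,0]]' -1 20
python3 - <<'E'
from h import *
o=status(); go([20,40,200]); R=Rt(o); print(np.degrees(np.arctan2(R[1,2],R[0,2])),o["qpos"].round(2))
E
```

```text
clock: 1.75
position: [0.4974, 0.0047, 0.2314]
tool_rot: [-2.531, 1.57, 0.913]
force: [-0.1, -1.0, -0.9]
grip_width: 0.0
t 1.75 world [0.4974 0.0047 0.2314] jig mm [-10.3 -21.6 231.4] F [-0.1 -1.  -0.9] grip 0.0
tool axes in jig (cols x,y,z):
 [[ 0.     0.421 -0.907]
 [ 0.    -0.907 -0.421]
 [-1.    -0.    -0.   ]]
tool shift mm [ 31.4 -43.1 -53.5]
-162.6793224964594 [ 0.13  0.33 -0.33  1.92  0.13  0.91 -1.53]
```

```bash
python3 -m pendant '[[10,-14,-18,0],[10,-14,-18,0],[10,-14,-18,0],[0,0,0,8.3],[0,0,0,8.3],[0,0,0,8.3],[0,0,0,0]]'
python3 - <<'E'
from h import *
o=status(); print(o["qpos"].round(2))
f=grab_frame("wrist"); cv2.imwrite("pics/c.png",f["img"][:,:,::-1])
E
```

```text
clock: 2.62
position: [0.5357, 0.0584, 0.2013]
tool_rot: [1.447, 1.571, -1.827]
force: [0.8, -0.4, 0.2]
grip_width: 0.0
t 2.62 world [0.5357 0.0584 0.2013] jig mm [ 20.6  36.7 201.3] F [ 0.8 -0.4  0.2] grip 0.0
tool axes in jig (cols x,y,z):
 [[-0. -0. -1.]
 [-0. -1.  0.]
 [-1.  0.  0.]]
[-0.05  0.43 -0.23  1.85  0.12  0.88 -2.04]
```

View pics/c.png

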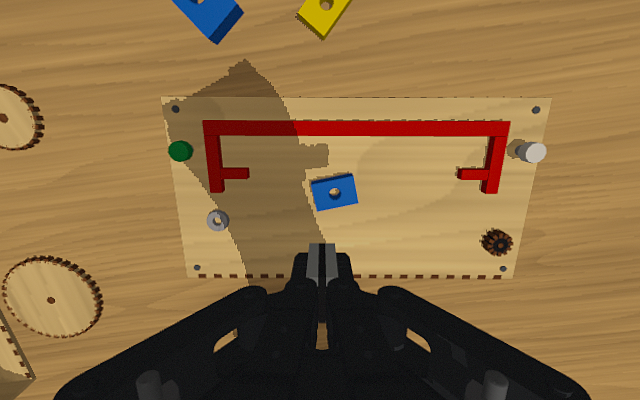

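The wrist view shows the rail at row 128 (columns 203–510), the green pin at (180,150), the spacer at (334,192) and the bearing at (217,220). Next I'll refine the jig and spacer poses.

```bash
python3 - <<'E'
from h import *
f=grab_frame("wrist"); np.savez("c.npz",**f)
hsv=cv2.cvtColor(f["img"],cv2.COLOR_RGB2HSV)
# rail edges: per-column transitions in red mask, columns 255..440
m=mask(f,"red")>0
up=[];lo=[]
for c in list(range(210,500,3)):
    r=np.where(m[110:150,c])[0]+110
    up.append((c,r.min()-.5)); 
    if 255<c<455: lo.append((c,r.max()+.5))
for n,e in (("far86",up),("near70",lo)):
    P=plane(f,e,.020); q=w2j(P)*1e3
    A=np.polyfit(q[:,1],q[:,0],1); print(n,"x=",A, "resid",np.std(q[:,0]-np.polyval(A,q[:,1])))
# stops ends along rows
b=blobs(m.astype(np.uint8)*255)[0]; ap=cv2.approxPolyDP(b,2,True).reshape(-1,2)
for p,q in zip(ap,w2j(plane(f,ap,.02))*1e3): print(p,q.round(1))
im=cv2.resize(f["img"][90:260,150:410],None,fx=3,fy=3,interpolation=cv2.INTER_NEAREST); cv2.imwrite("pics/d.png",im[:,:,::-1])
for y in (150,192): print(hsv[y,200:260,2].tolist()) if 0 else None
bb=[x for x in blobs(mask(f,"blue")) if cv2.boundingRect(x)[1]>150][0]
print(cv2.minAreaRect(bb)); print(cv2.approxPolyDP(bb,2,True).reshape(-1,2).tolist())
print([hsv[r,330:334,:].tolist() for r in (182,205,207,209)])
g=blobs(mask(f,"green"))[0]; print("green",cv2.boundingRect(g))
print("hole", hsv[192,325:345].tolist())
E
```

```text
far86 x= [2.66066395e-03 8.84943166e+01] resid 0.3474378467581963
near70 x= [4.56710129e-03 7.29455902e+01] resid 0.34663374164489796
[202 121] [ 87.4 162.9  20. ]
[211 192] [  9.9 161.9  20. ]
[224 189] [ 13.4 146.9  20. ]
[224 178] [ 26.1 145.7  20. ]
[249 176] [ 28.5 117.5  20. ]
[248 168] [ 37.5 118.   20. ]
[222 167] [ 38.5 146.7  20. ]
[219 134] [ 74.1 146.4  20. ]
[490 136] [  72.5 -144.3   20. ]
[485 167] [  39.  -144.5   20. ]
[458 169] [  36.8 -115.2   20. ]
[457 175] [  30. -115.   20.]
[460 179] [  25.5 -119.    20. ]
[481 179] [  25.5 -142.3   20. ]
[481 190] [  12.8 -144.4   20. ]
[485 193] [   9.3 -149.4   20. ]
[497 191] [  11.7 -162.5   20. ]
[510 122] [  86.8 -162.7   20. ]
((333.98077392578125, 191.90383911132812), (30.005767822265625, 42.753318786621094), 78.69007110595703)
[[351, 174], [312, 181], [316, 207], [317, 204], [319, 206], [317, 210], [357, 202]]
[[[106, 215, 164], [106, 216, 163], [106, 209, 162], [106, 212, 162]], [[106, 220, 160], [106, 220, 159], [105, 228, 159], [105, 223, 159]], [[106, 233, 162], [106, 241, 162], [106, 247, 163], [106, 255, 164]], [[14, 91, 183], [16, 101, 185], [17, 97, 182], [19, 115, 186]]]
green (169, 140, 24, 21)
hole [[106, 217, 161], [105, 231, 160], [105, 225, 163], [106, 255, 155], [165, 12, 123], [19, 133, 215], [20, 126, 209], [20, 119, 203], [19, 119, 202], [19, 114, 203], [20, 118, 210], [19, 132, 145], [19, 143, 136], [17, 107, 112], [120, 77, 63], [107, 242, 99], [106, 228, 149], [106, 219, 164], [106, 214, 162], [106, 222, 161]]
```

View pics/d.png

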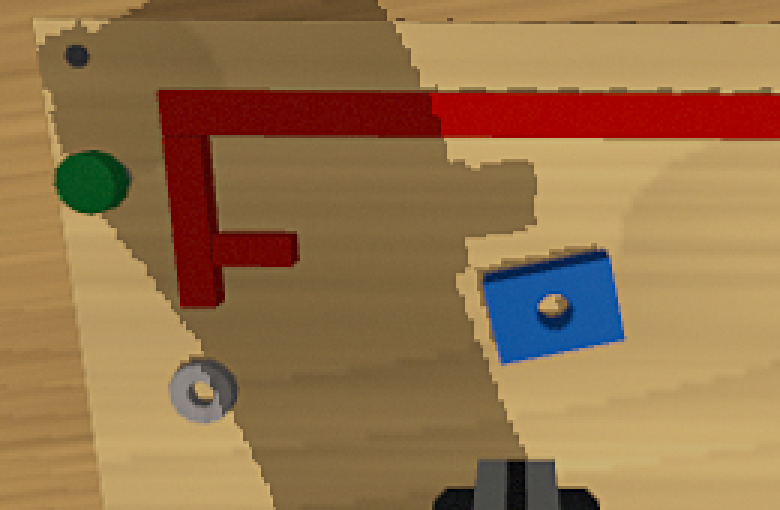

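```bash
sed -i 's/^JY=.*/JY=np.radians(-7.8); JO=np.array([.5105+.0026*.991,.0248-.0026*.135,0])/' h.py; python3 - <<'E'
from h import *
f=dict(np.load("c.npz"))
q=w2j(plane(f,[(311,184.5),(352.7,175.7),(358,203.3),(317.3,211)],.028))*1e3; print(q.round(1),q.mean(0))
e=q[0]-q[1]; print(np.linalg.norm(e),np.degrees(np.arctan2(-e[0],e[1])),np.linalg.norm(q[0]-q[3]))
print("fingers tip", proj(f,bot.observe()["position"]), proj(f,bot.observe()["position"]-[0,0,.005]))
# finger width from picture at TCP height
print(w2j(plane(f,[(309,243),(335,243),(323,243)],.2013))*1e3)
o=status(); go([-25,19,60])
E
```

```text
[[ 18.   48.   28. ]
 [ 28.1   2.3  28. ]
 [ -3.4  -4.8  28. ]
 [-12.8  41.   28. ]] [ 7.49356428 21.598941   28.        ]
46.754641997556234 12.490270476530556 31.538917541459032
fingers tip [[320.79800818 258.29553692]] [[320.81861899 254.05590354]]
[[ 26.75428838  43.02046084 201.3       ]
 [ 26.83032805  29.28692828 201.3       ]
 [ 26.79447042  35.62561516 201.3       ]]
t 2.73 world [0.5358 0.0584 0.2013] jig mm [ 17.9  36.7 201.3] F [-0.  -0.3  0.4] grip -0.0003
tool axes in jig (cols x,y,z):
 [[ 0.     0.006 -1.   ]
 [-0.    -1.    -0.006]
 [-1.     0.    -0.   ]]
tool shift mm [141.3  17.5  43. ]
```

```bash
python3 -m pendant '[[0,7,28,0.3],[20,8,28,0],[40,0,0,0],[50,0,0,0],[50,0,0,0],[17,0,0,0],[0,0,0,0]]' -0.41 20
python3 - <<'E'
from h import *
o=status(); go([-38,21.6,12])
f=grab_frame("wrist"); cv2.imwrite("pics/e.png",f["img"][:,:,::-1])
E
```

```text
clock: 3.6
position: [0.4775, 0.0511, 0.0233]
tool_rot: [0.181, 1.568, -3.097]
force: [-0.5, 0.0, 0.0]
grip_width: 0.025
t 3.6 world [0.4775 0.0511 0.0233] jig mm [-38.8  21.6  23.3] F [-0.5  0.   0. ] grip 0.025
tool axes in jig (cols x,y,z):
 [[-0.002 -0.001 -1.   ]
 [-0.    -1.     0.001]
 [-1.     0.     0.002]]
tool shift mm [11.3 -0.  -0.9]
```

View pics/e.png

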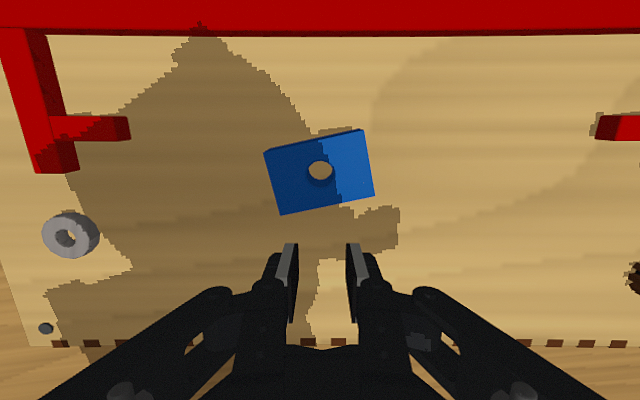

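The fingers stand behind the block with the block centred ahead of them (hole at (320,170), finger tips at (290,243) and (352,243)). I'll check the rail from this closer view.

```bash
python3 - <<'E'
from h import *
f=grab_frame("wrist"); np.savez("e.npz",**f)
m=mask(f,"red")>0
lo=[(c,np.where(m[0:60,c])[0].max()+.5) for c in range(70,570,5)]
q=w2j(plane(f,lo,.02))*1e3; A=np.polyfit(q[:,1],q[:,0],1); print("rail near x",A)
q=w2j(plane(f,[(263,152),(362,129),(375,195),(280,215)],.028))*1e3; print(q.round(1),q.mean(0).round(1))
print("pad tips",(w2j(plane(f,[(286,243),(298,243),(347,243),(359,243)],.0233))*1e3).round(1))
print("lip end / stop", (w2j(plane(f,[(131,116),(49,117),(62,165)],.02))*1e3).round(1))
E
python3 -m pendant '[[11,0,-1,0]]'
```

```text
rail near x [1.02762082e-03 6.76829674e+01]
[[ 18.9  48.6  28. ]
 [ 29.2   2.7  28. ]
 [ -2.   -4.9  28. ]
 [-12.3  42.   28. ]] [ 8.4 22.1 28. ]
pad tips [[-29.7  40.2  23.3]
 [-29.7  33.8  23.3]
 [-29.7   7.7  23.3]
 [-29.7   1.4  23.3]]
lip end / stop [[ 34.7 111.6  20. ]
 [ 34.1 149.8  20. ]
 [ 11.3 149.8  20. ]]
clock: 3.82
position: [0.4804, 0.051, 0.0144]
tool_rot: [-2.777, 1.568, 0.226]
force: [0.0, -0.2, 0.2]
grip_width: 0.0253
```

```bash
python3 -m pendant '[[2,0,-6,0],[0,0,-6,0],[0,0,-6,0],[0,0,-6,0],[0,0,-6,0],[0,0,-6,0],[0,0,-5,0],[0,0,-5,0],[0,0,-4,0],[0,0,-3,0]]'
python3 - <<'E'
from h import *
o=status()
f=grab_frame("wrist"); cv2.imwrite("pics/g.png",f["img"][:,:,::-1])
E
```

```text
clock: 5.08
position: [0.5319, 0.0436, 0.0113]
tool_rot: [-0.161, 1.571, 2.842]
force: [-1.2, -0.3, 0.3]
grip_width: 0.025
t 5.08 world [0.5319 0.0436 0.0113] jig mm [16.1 21.5 11.3] F [-1.2 -0.3  0.3] grip 0.025
tool axes in jig (cols x,y,z):
 [[-0.    -0.003 -1.   ]
 [ 0.    -1.     0.003]
 [-1.    -0.     0.   ]]
```

View pics/g.png

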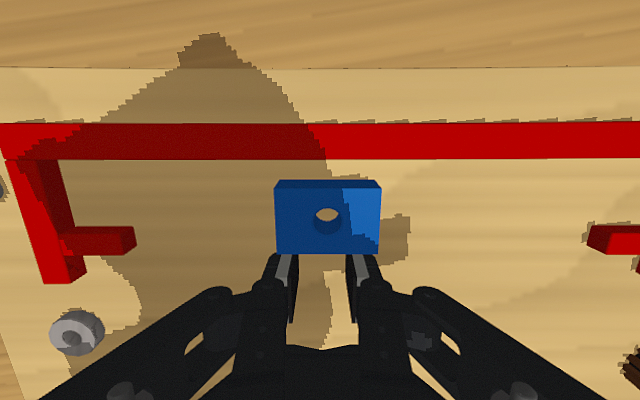

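The block lies square against both pads (front edge at row 188), short of the rail (row 159). I'll close the gap gently.

```bash
python3 -m pendant '[[0,0,-3,0],[0,0,-3,0],[0,0,-2,0],[0,0,-1,0],[0,0,-1,0],[0,0,0,0]]'
python3 - <<'E'
from h import *
status()
E
python3 -m pendant '[[0,0,-1,0],[0,0,0,0]]'
python3 - <<'E'
from h import *
status()
f=grab_frame("wrist"); np.savez("i.npz",**f); cv2.imwrite("pics/i.png",f["img"][:,:,::-1])
E
```

```text
clock: 5.88
position: [0.5417, 0.0422, 0.0113]
tool_rot: [-2.342, 1.571, 0.661]
force: [-0.5, -0.6, -0.6]
grip_width: 0.0251
t 5.88 world [0.5417 0.0422 0.0113] jig mm [25.9 21.5 11.3] F [-0.5 -0.6 -0.6] grip 0.0251
tool axes in jig (cols x,y,z):
 [[ 0.    -0.003 -1.   ]
 [ 0.    -1.     0.003]
 [-1.    -0.    -0.   ]]
clock: 6.12
position: [0.5427, 0.0421, 0.0113]
tool_rot: [-2.594, 1.571, 0.408]
force: [0.2, 0.2, -0.2]
grip_width: 0.0253
t 6.12 world [0.5427 0.0421 0.0113] jig mm [27.  21.5 11.3] F [ 0.2  0.2 -0.2] grip 0.0253
tool axes in jig (cols x,y,z):
 [[ 0.    -0.003 -1.   ]
 [ 0.    -1.     0.003]
 [-1.    -0.    -0.   ]]
```

View pics/i.png

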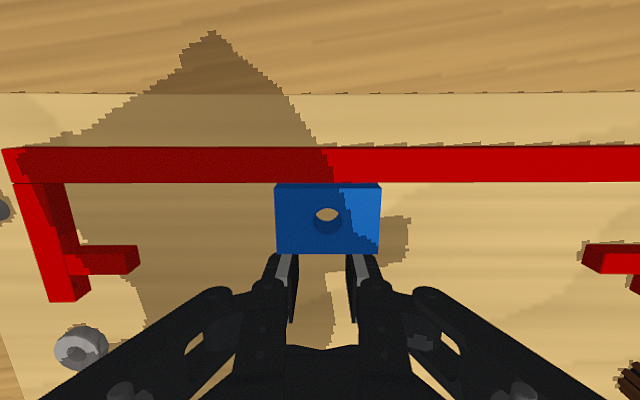

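Nearly touching (block face bottom at row 183, rail edge at row 182). I'll go on in 1 mm steps until the force rises.

```bash
python3 -m pendant '[[0,0,-1,0],[0,0,0,0]]'; python3 -m pendant '[[0,0,-1,0],[0,0,0,0]]';
```

```text
clock: 6.42
position: [0.5432, 0.042, 0.0112]
tool_rot: [0.21, 1.57, -3.07]
force: [-3.1, 1.1, 2.5]
grip_width: 0.0254
clock: 6.68
position: [0.5433, 0.042, 0.0111]
tool_rot: [0.234, 1.568, -3.047]
force: [-10.3, 1.9, 7.6]
grip_width: 0.0253
```

Contact: 10 N and the TCP stopped. I'll pause and look.

```bash
python3 -m pendant '[[0,0,0,0],[0,0,0,0],[0,0,0,0],[0,0,0,0],[0,0,0,0],[0,0,0,0]]';
python3 - <<'E'
from h import *
status()
f=grab_frame("wrist"); np.savez("k.npz",**f); cv2.imwrite("pics/k.png",cv2.resize(f["img"][130:270,220:440],None,fx=3.5,fy=3.5)[:,:,::-1])
E
python3 -m pendant '[[0,0,2,0],[0,0,2,0],[0,0,6,0],[0,0,10,0],[0,0,0,0],[0,0,0,0]]'
python3 - <<'E'
from h import *
status()
f=grab_frame("wrist"); np.savez("l.npz",**f); cv2.imwrite("pics/l.png",f["img"][:,:,::-1])
E
```

```text
clock: 7.42
position: [0.5433, 0.042, 0.0111]
tool_rot: [0.234, 1.568, -3.046]
force: [-10.1, 1.9, 7.0]
grip_width: 0.0252
t 7.42 world [0.5433 0.042  0.0111] jig mm [27.5 21.4 11.1] F [-10.1   1.9   7. ] grip 0.0252
tool axes in jig (cols x,y,z):
 [[-0.002 -0.003 -1.   ]
 [-0.001 -1.     0.003]
 [-1.     0.001  0.002]]
clock: 8.22
position: [0.525, 0.0446, 0.0114]
tool_rot: [-2.957, 1.571, 0.046]
force: [-0.7, -0.1, 0.1]
grip_width: 0.0253
t 8.22 world [0.525  0.0446 0.0114] jig mm [ 9.  21.6 11.4] F [-0.7 -0.1  0.1] grip 0.0253
tool axes in jig (cols x,y,z):
 [[ 0.    -0.003 -1.   ]
 [ 0.    -1.     0.003]
 [-1.    -0.    -0.   ]]
```

View pics/k.png

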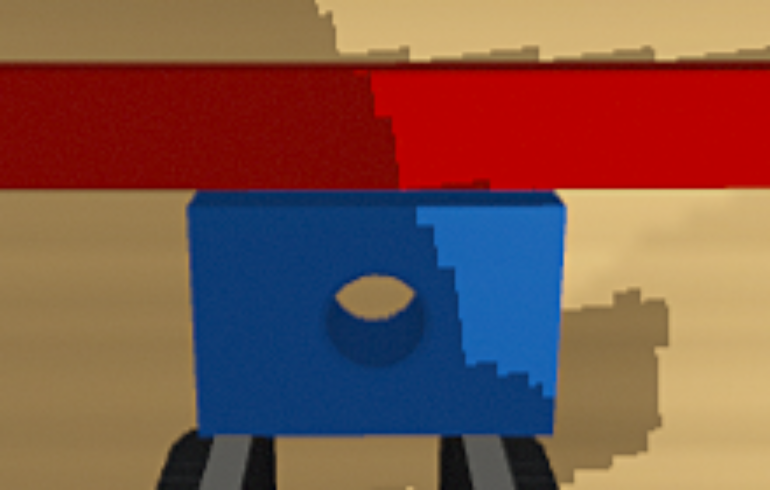

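View pics/l.png

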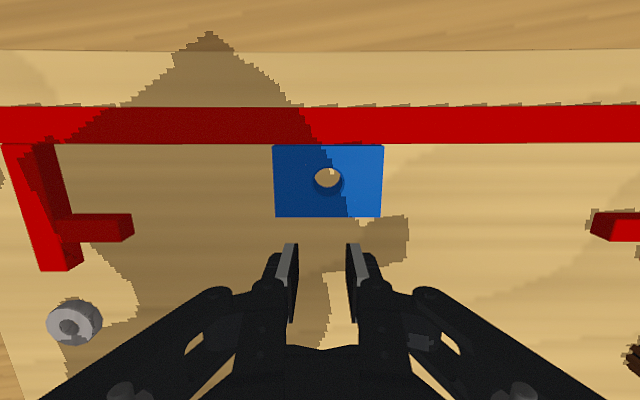

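The block stays flat on the rail after retreat (top face columns 273–384, rail edge at row 144). Next I close the fingers, go round to its −y end, and measure where that end is.

```bash
python3 - <<'E'
from h import *
f=dict(np.load("l.npz"))
print((w2j(plane(f,[(272,146),(384,146),(380,217),(276,217)],.028))*1e3).round(1))
E
python3 -m pendant '[[0,14,0,-0.15],[0,16,0,0],[0,16,0,0],[0,4,-10,0],[0,0,-17,0],[0,0,-17,0],[0,0,0,0]]' -1 20
python3 - <<'E'
from h import *
status()
f=grab_frame("wrist"); np.savez("m.npz",**f); cv2.imwrite("pics/m.png",f["img"][:,:,::-1])
E
```

```text
[[70.2 41.9 28. ]
 [70.1 -5.4 28. ]
 [38.3 -5.4 28. ]
 [38.5 41.7 28. ]]
clock: 9.15
position: [0.5628, -0.0111, 0.0113]
tool_rot: [-2.634, 1.57, 0.37]
force: [-0.8, -0.1, -0.3]
grip_width: 0.0002
t 9.15 world [ 0.5628 -0.0111  0.0113] jig mm [ 54.  -28.4  11.3] F [-0.8 -0.1 -0.3] grip 0.0002
tool axes in jig (cols x,y,z):
 [[ 0.001 -0.001 -1.   ]
 [ 0.001 -1.     0.001]
 [-1.    -0.001 -0.001]]
```

View pics/m.png

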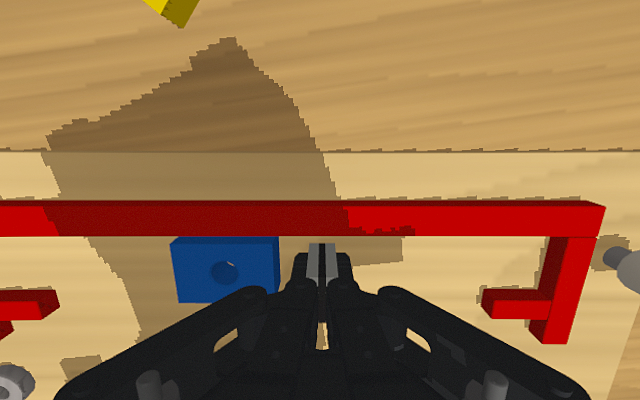

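```bash
python3 -m pendant '[[0,-5,1.5,0],[0,-5,0.5,0],[0,-4,0,0],[0,-3,0,0],[0,-3,-0.2,0],[0,-3,-0.2,0],[0,-3,-0.2,0],[0,0,0,0]]' 
python3 - <<'E'
from h import *
status()
f=grab_frame("wrist"); np.savez("n.npz",**f); cv2.imwrite("pics/n.png",f["img"][:,:,::-1])
E
```

```text
clock: 10.2
position: [0.5638, 0.0153, 0.0113]
tool_rot: [-1.801, 1.571, 1.204]
force: [-0.4, 0.5, -0.1]
grip_width: 0.0004
t 10.2 world [0.5638 0.0153 0.0113] jig mm [51.4 -2.2 11.3] F [-0.4  0.5 -0.1] grip 0.0004
tool axes in jig (cols x,y,z):
 [[ 0. -0. -1.]
 [ 0. -1.  0.]
 [-1. -0. -0.]]
```

View pics/n.png

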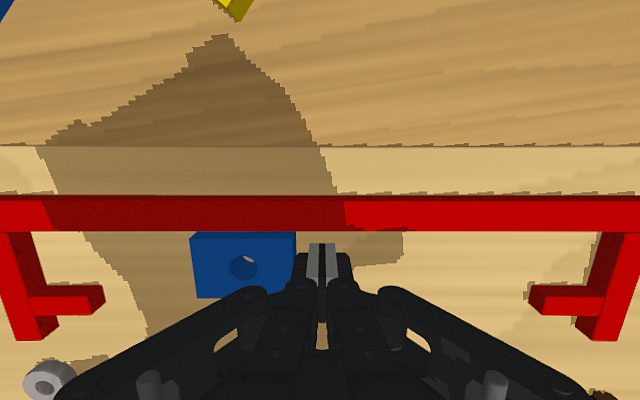

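```bash
python3 - <<'E'
from h import *
f=dict(np.load("n.npz"))
cv2.imwrite("pics/n2.png",cv2.resize(f["img"][180:320,160:380],None,fx=3.5,fy=3.5)[:,:,::-1])
print((w2j(plane(f,[(190,239),(296,239),(196,298)],.028))*1e3).round(1))
E
```

```text
[[70.1 58.2 28. ]
 [70.1  9.3 28. ]
 [38.6 59.3 28. ]]
```

View pics/n2.png

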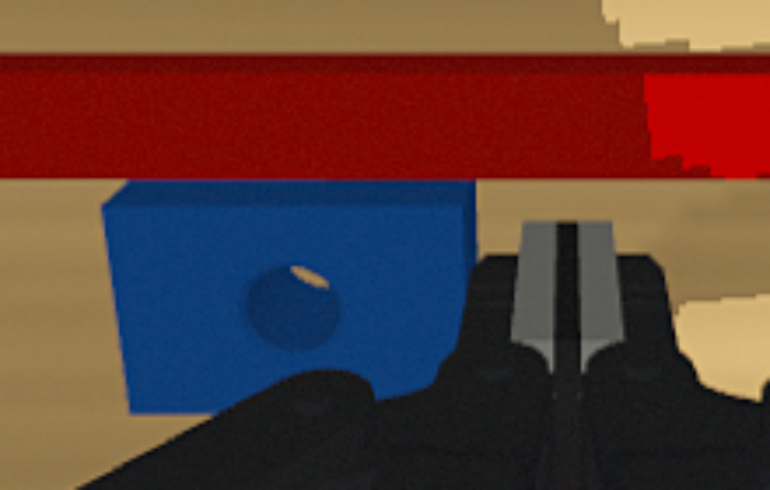

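The block moved 15 mm with the finger backs at about ±12–14 mm, and it is still flat on the rail (x 70.1). I'll keep sliding with a slight bias toward the rail.

```bash
python3 -m pendant '[[0,-4,-0.2,0],[0,-5,-0.2,0],[0,-5,-0.1,0],[0,-5,-0.2,0],[0,-5,-0.1,0],[0,-5,-0.2,0],[0,-5,-0.1,0],[0,-5,-0.2,0],[0,-3,-0.1,0],[0,0,0,0]]' 
python3 - <<'E'
from h import *
status()
f=grab_frame("wrist"); np.savez("p.npz",**f); cv2.imwrite("pics/p.png",f["img"][:,:,::-1])
E
```

```text
clock: 11.5
position: [0.5709, 0.0567, 0.0113]
tool_rot: [-2.131, 1.571, 0.874]
force: [0.1, -0.2, 0.2]
grip_width: -0.0002
t 11.5 world [0.5709 0.0567 0.0113] jig mm [52.9 39.8 11.3] F [ 0.1 -0.2  0.2] grip -0.0002
tool axes in jig (cols x,y,z):
 [[ 0. -0. -1.]
 [ 0. -1.  0.]
 [-1. -0. -0.]]
```

View pics/p.png

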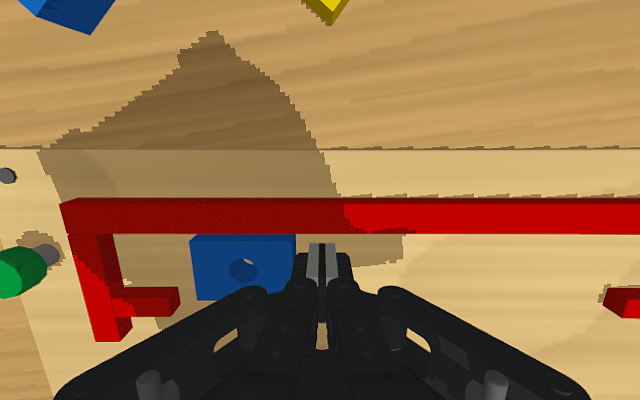

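```bash
python3 -m pendant '[[0,-3,0,0],[0,-5,-0.1,0],[0,-5,-0.1,0],[0,-5,-0.1,0],[0,-5,-0.1,0],[0,-5,-0.1,0],[0,-5,-0.1,0],[0,-4,0,0],[0,-3,0,0],[0,-2,0,0],[0,0,0,0]]' 
python3 - <<'E'
from h import *
status()
f=grab_frame("wrist"); np.savez("q.npz",**f); cv2.imwrite("pics/q.png",f["img"][:,:,::-1])
E
```

```text
clock: 12.92
position: [0.5771, 0.0981, 0.0113]
tool_rot: [-2.064, 1.571, 0.942]
force: [-0.4, -0.9, -0.7]
grip_width: 0.0004
t 12.93 world [0.5771 0.0981 0.0113] jig mm [53.5 81.6 11.3] F [-0.4 -0.9 -0.7] grip 0.0004
tool axes in jig (cols x,y,z):
 [[ 0. -0. -1.]
 [ 0. -1.  0.]
 [-1. -0. -0.]]
```

View pics/q.png

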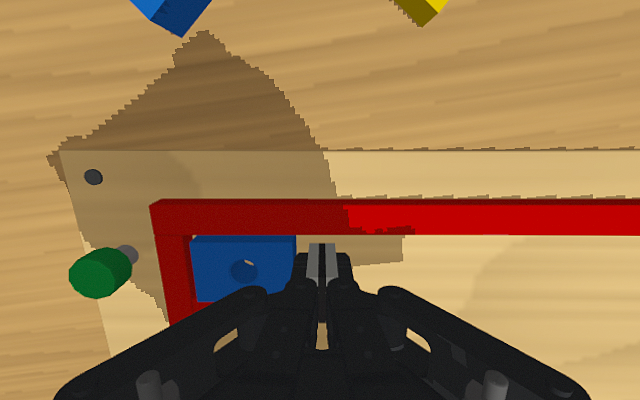

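The block is in the mouth, close to the stop and still along the rail. I'll finish in small steps, watching the force.

```bash
python3 -m pendant '[[0,-2,0,0],[0,-2,0,0],[0,-1,0,0],[0,-1,0,0],[0,0,0,0]]'; python3 -m pendant '[[0,-1,0,0],[0,0,0,0]]'; python3 -m pendant '[[0,-1,0,0],[0,0,0,0]]'
```

```text
clock: 13.6
position: [0.5779, 0.104, 0.0113]
tool_rot: [-1.114, 1.571, 1.891]
force: [0.1, 0.1, -0.0]
grip_width: 0.0002
clock: 13.85
position: [0.5781, 0.105, 0.0113]
tool_rot: [-1.414, 1.571, 1.591]
force: [-0.6, 0.4, -0.1]
grip_width: -0.0
clock: 14.1
position: [0.5782, 0.1055, 0.0113]
tool_rot: [1.417, 1.57, -1.861]
force: [0.8, -2.2, 1.2]
grip_width: 0.0
```

```bash
python3 -m pendant '[[0,-1,0,0],[0,0,0,0],[0,0,0,0]]'; python3 - <<'E'
from h import *
status()
f=grab_frame("wrist"); np.savez("r.npz",**f); cv2.imwrite("pics/r.png",cv2.resize(f["img"][180:340,120:380],None,fx=3,fy=3)[:,:,::-1])
E
```

```text
clock: 14.48
position: [0.5782, 0.1057, 0.0113]
tool_rot: [1.323, 1.569, -1.956]
force: [-0.2, -8.6, 2.5]
grip_width: -0.0
t 14.47 world [0.5782 0.1057 0.0113] jig mm [53.5 89.3 11.3] F [-0.2 -8.6  2.5] grip -0.0
tool axes in jig (cols x,y,z):
 [[-0.    -0.001 -1.   ]
 [-0.001 -1.     0.001]
 [-1.     0.001  0.   ]]
```

View pics/r.png

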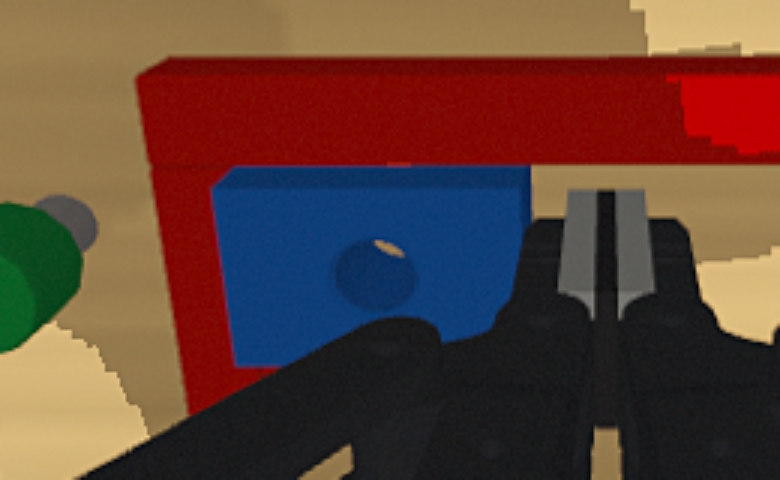

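It has stopped against the stop at 8.6 N. I'll back straight off, rise, and check from above.

```bash
python3 -m pendant '[[0,1,0,0],[0,1,0,0],[0,4,0,0],[0,12,0,0],[0,15,0,0],[-20,0,0,0],[-40,-5,0,0],[-40,-15,0,0],[-10,-15,0,0],[0,0,0,0]]'; python3 - <<'E'
from h import *
status()
f=grab_frame("wrist"); np.savez("s.npz",**f); cv2.imwrite("pics/s.png",f["img"][:,:,::-1])
E
```

```text
clock: 15.78
position: [0.5789, 0.1102, 0.1224]
tool_rot: [-2.499, 1.569, 0.508]
force: [0.9, -1.4, -0.1]
grip_width: -0.0003
t 15.78 world [0.5789 0.1102 0.1224] jig mm [ 53.6  93.9 122.4] F [ 0.9 -1.4 -0.1] grip -0.0003
tool axes in jig (cols x,y,z):
 [[ 0.001  0.001 -1.   ]
 [ 0.001 -1.    -0.001]
 [-1.    -0.001 -0.001]]
```

View pics/s.png

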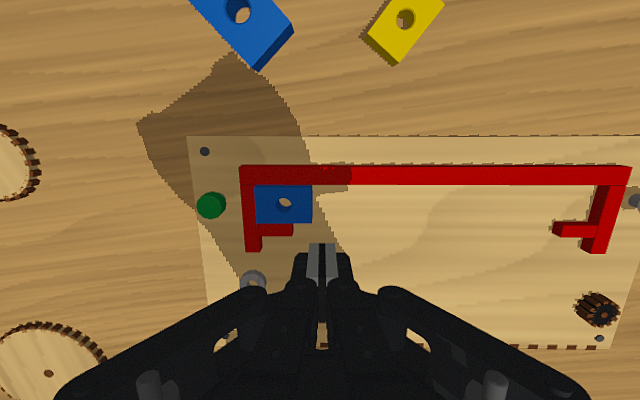

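```bash
python3 -m pendant '[[0,-8,14,0],[0,-10,15,0],[0,-10,15,0],[0,-4,12,0],[0,0,0,0],[0,0,0,0]]'; python3 - <<'E'
from h import *
status()
f=grab_frame("wrist"); np.savez("u.npz",**f)
p=proj(f,j2w([.054,.126,.02]))[0].astype(int); print(p)
x0,y0=max(p[0]-100,0),max(p[1]-75,0)
cv2.imwrite("pics/u.png",cv2.resize(f["img"][y0:y0+150,x0:x0+200],None,fx=4,fy=4)[:,:,::-1]); print(x0,y0)
c=-f["R"].T@f["t"]; print(w2j(c)*1e3)
bl=min(blobs(mask(f,"blue"),200),key=lambda b:np.hypot(*(np.array(cv2.minAreaRect(b)[0])-p)))
print(cv2.minAreaRect(bl)); ap=cv2.approxPolyDP(bl,2,True).reshape(-1,2); print(ap.tolist(),(w2j(plane(f,ap,.028))*1e3).round(1))
t=grab_frame("top"); cv2.imwrite("pics/v.png",cv2.resize(t["img"][130:320,130:410],None,fx=2.8,fy=2.8)[:,:,::-1])
E
```

```text
clock: 16.58
position: [0.5279, 0.1478, 0.1214]
tool_rot: [2.962, 1.57, -0.317]
force: [0.1, -0.2, 0.1]
grip_width: -0.0001
t 16.57 world [0.5279 0.1478 0.1214] jig mm [ -2.1 124.3 121.4] F [ 0.1 -0.2  0.1] grip -0.0001
tool axes in jig (cols x,y,z):
 [[ 0.    -0.001 -1.   ]
 [-0.    -1.     0.001]
 [-1.     0.    -0.   ]]
[318 137]
218 62
[ 71.54532653 123.77472664 263.39102429]
((318.5, 137.5), (41.0, 61.0), 90.0)
[[288, 117], [289, 158], [348, 157], [349, 118], [330, 117], [326, 123], [320, 119], [307, 122], [309, 120], [299, 121], [295, 118], [297, 117]] [[ 70.  149.6  28. ]
 [ 38.6 149.9  28. ]
 [ 39.3 102.6  28. ]
 [ 69.3 102.6  28. ]
 [ 70.  117.2  28. ]
 [ 65.6 120.3  28. ]
 [ 68.5 124.9  28. ]
 [ 66.3 135.   28. ]
 [ 67.8 133.4  28. ]
 [ 67.1 141.2  28. ]
 [ 69.3 144.2  28. ]
 [ 70.  142.6  28. ]]
```

View pics/u.png

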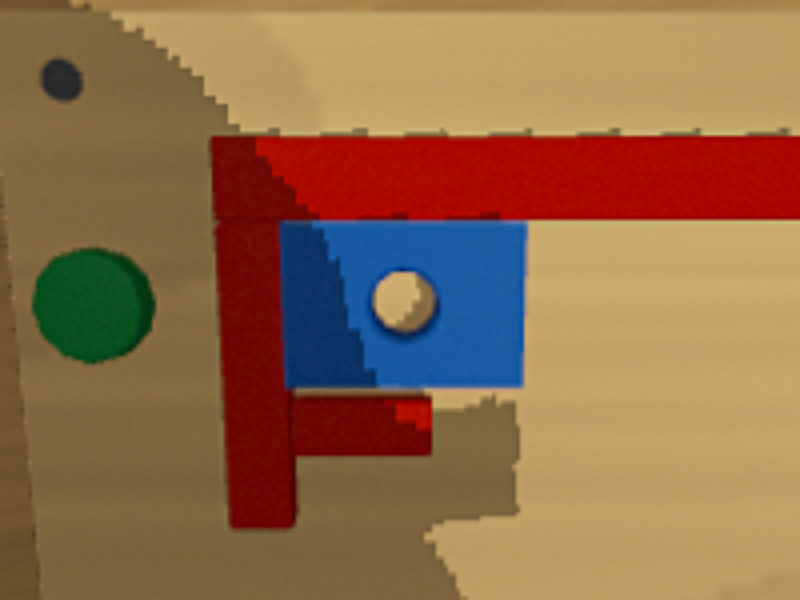

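View pics/v.png

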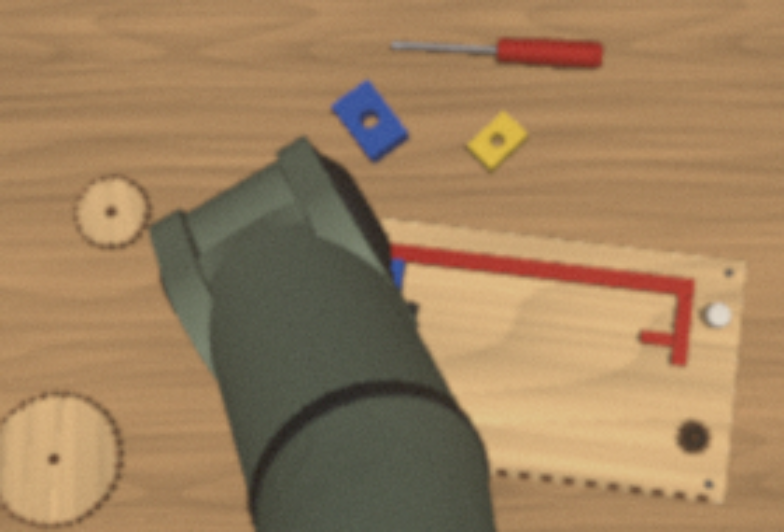

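From directly above, the block fills the corner. Its edges meet the rail and the stop with no visible gap: corners at jig x 38.6–70.0, y 102.6–149.9. Bystanders look unmoved. Handing in.

```bash
python3 -c "
from workcell import job_done
print(job_done())"
```

```text
the job is handed in; nothing more can be done
None
```

The blue spacer is home in the corner pocket beside the green pin, flat against both the rail and the stop. I handed the job in at about 16.6 s of the 48 s allowed.

- **To the rail:** I pushed it square with both fingertips at jig y ≈ 20, the open stretch. I held it there at about 10 N for roughly 0.75 s. A picture after backing off showed its long side at x ≈ 70 on both corners.
- **Along the rail:** With the fingers shut I pushed its end, biased slightly towards the rail. Pictures between the pushes showed it still on the rail. It stopped against the stop at about 9 N.
- **Final check:** From straight above, the top face spans jig x 38.6–70.0 and y 102.6–149.9 mm; ideal is 38–70 and 102–150. No gap shows at rail or stop. The gripper is about 120 mm up, touching nothing.
- **Bystanders:** Those in view looked unmoved. I did not check the motor or glue bottle again; the arm crossed that side only at about 230 mm height. The bearing is hidden in the last picture and was last seen in place just before.

Two estimates were off. My first jig position was about 2.6 mm out along x, which I corrected from the wrist picture. The shut fingers also turned out wider than I first measured, about 12 mm each side, so they met the block's end a little earlier than expected.

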